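# Swing a shaker's guard bar to its stop and lock it with the press bush

## Robot

A 7-joint arm with a two-finger parallel gripper is mounted at the origin on the work surface. World frame = base frame: x ahead of the robot, y to its left, z up, the work surface at z = 0. Lengths are in m, angles in rad, forces in N, time in s.
With the tool pointing down it reaches from about 0.4 to 0.85 m from the base axis. Payload 4.4 kg.
Tool frame: the origin (TCP) lies midway between the tips of the shut fingers; the grasp point (between the pads) lies 19 mm behind it; y points along the fingers, z is the direction in which the jaws open and shut, and the axes are right-handed (so a half turn about y gives the same grasp; the last joint's range is limited). The gripper opens to 94 mm and grips with 3 to 60 N. Pads are 16 mm wide; open, the fingers measure 119 mm over their backs; the gripper's body (75 mm by 177 mm) begins 78 mm behind the grasp point.
Start: joints at [-1.367, 0.628, 0.038, 1.517, -0.027, 0.996, -0.02], TCP at [0.173, 0.627, 0.205] pointing down, gripper open.
Joint ranges: [-3.06, 3.06], [-0.37, 2.12], [-1.25, 1.32], [0.18, 2.47], [-1.1, 4.24], [0.23, 1.98], [-2.94, 2.94]. Speed limits (rad/s): [2.57, 2.57, 3.14, 3.14, 3.14, 3.14, 3.14].

## Interface

Orientations are given as a unit quaternion [w, x, y, z].
In Python, from workcell import arm, eyes gives the robot as it stands.
- The arm moves only by the shell command python3 -m creep 'ROWS' [FORCE]. ROWS is JSON, a list of rows, each an object of numbers: "grip": the finger opening in mm, from 0 to 94; "dx", "dy", "dz": the shift along the tool's x, y, z in mm; "wx", "wy", "wz": the turn, a rotation vector about the tool's x, y, z in degrees. In form: [{"grip": .., "dx": .., "dy": .., "dz": .., "wx": .., "wy": .., "wz": ..}, ...]. A call has 1 to 8 rows; each row is the pose to reach, as a shift and turn from the pose commanded when the call began, along the tool's axes at that moment; what a row does not reach only later rows make up. A row lasts 1/8 s, in which the tool goes at most 62.5 mm and 10.7 degrees, less where a joint would pass 70% of its speed; a pose out of reach is approached as far as the arm can. A call with a gripper value outside its range is refused whole. The fingers move at their own pace and stop on an object; FORCE is the grip in N (left out, the last holds). Time passes only in rows, so rows that repeat a pose let the fingers close. It gives the time, the measured TCP pose, the force and the opening at its end, in the units of the state.
- arm.read_state(): the state, without advancing time (a new reading comes with each control period).
- eyes.read_camera(name): name is "side" or "top" or "wrist"; returns (picture, depth): 400x640x3 uint8, blue, green, red; 400x640 float32, m along the optical axis (not along the pixel's ray), 0 where there is no reading.
- eyes.camera_params(name): a dict with "fov_y" (degrees; the focal length in pixels is half the picture's height over the tangent of half this angle, whatever the lens; pixels are square), "cx", "cy" (the principal point, pixels), "view" (4x4, takes a point from world to camera coordinates). Camera axes: x right, y down, z forward; pixel columns grow to the right and rows downward; lengths in m; the calibration is good to about 2 mm. The wrist camera is an equidistant fisheye: a pixel r from the principal point sees the ray r / f radians off the axis. A picture is of the moment at which its call begins: read the wrist's pose just before it. camera_params takes no time and is no camera call; for the wrist camera it gives the pose at the moment of the call.
- arm.hand_in(): hands the job in, once; it reports no verdict.
The state is a dict: "time_s": time; "joint_positions": joint angles; "joint_velocities": joint speeds; "tau": joint torques, N m; "tcp_pos": TCP position; "eef_rot": TCP orientation; "wrist_force": force on the tool from outside, world axes, zero at the start; "wrist_torque": the same for the moment, N m; "grip_width": finger opening in m.
Only numpy, scipy, OpenCV 4.12 (cv2) and the standard library are available. Lean on these libraries where they do the work, as an engineer would, in place of code of your own. Each camera call takes 0.05 s, during which the arm holds its last target.

## Task

Secure the jars on the shaker deck: swing the loose end of the aluminium guard bar round its pin, under the blue stop block, until it bears firmly on the block's stop. Then press the brass lock bush fully home so that it holds the bar there, without ramming anything and leaving both jars standing where they are.

Things in the scene. Friction and masses are not known exactly. Their poses are not given: they have to be found in the camera images.
- deck: Low white shaker deck with grey top, 280 x 320 mm (x, y), fixed on the bench. Origin: centre of its underside, on the bench; flat top 45 mm above it; z up, x away from the robot within 15 degrees.
- pin (a point): Foot of the fixed pivot pin, at the deck's top (deck x +20, y +110 mm). The pin is 14 mm thick; its dark head, 25 mm wide, tops out 28.5 mm above the deck and keeps the bar from lifting.
- bar: Loose aluminium guard bar, 200 x 28 x 20 mm (height), 0.2 to 0.45 kg, flat on the deck; its hole sits on the pin with 0.75 mm play. Origin: hole centre, underside; x along the bar to the orange free end, z up, +y the side that meets the stop. It starts 25 to 55 degrees short of home, free end towards the robot; home is along the deck's -y, within 6 degrees. It slides at 1 to 4 N.
- bar_end (a point): Middle of the orange free end's top edge, 186 mm from the pin axis. Push the bar's robot-side face near here, towards the deck's +x. At home the bar sticks out about 40 mm past the blue bridge: room for closed fingers behind it.
- bar_face (a point): Spot on the bar's stop-side (+y) face that meets the stop: 125 mm from the pin axis, half way up.
- track: Track in the deck's top, axes as the deck's, origin at deck x +34, y -15, z +45 mm. It bears a blue stop block, 40 mm wide in y, clamped anywhere along it: the front face of its brass stop post (16 mm round) is at x -12 to +12 mm here. Its place is NOT reported: feel for it, or see it. It does not yield to 40 N.
- track_window (a point): Bridge top for a block at mid-track (the real block is up to 12 mm off in x). The blue bridge is 40 mm wide in y, 27 to 41 mm above the deck, and reaches from the block over the bar to 56 mm on the robot's side of the stop's face. The bush's axis is 42 mm on the robot's side of the stop's face, at track y = 0; 42 mm from the bar's stop-side face when the bar is home.
- bush (a joint): Brass lock bush sliding down in the bridge: 0 = up (start), 0.018 m = home, shoulder on the bridge. Head 40 mm wide, its top 69 mm above the deck when up, 51 mm when home. Tight: moves at about 7 N, stays where left, force rises steeply at the shoulder. The 22 mm shank drops 3 mm behind a bar that is home, else lands on it. Press it only then; no push on block, stop or bush over 40 N.
- jar_a: Amber glass jar, black cap, 58 mm across, 90 mm tall, standing on the deck beyond the bar's home place, near deck x +105, y +80 or -110 mm. Origin: centre of its foot. Leave alone.
- jar_b: The other such jar, in the other of the two places. Origin: centre of its foot. Leave alone.
Not all that is in view belongs to the job. There is more than one size of the bar; the job needs the smallest.

How it is judged:
By the outcome, as a careful person would: the job done as asked, in the order asked, and still so for the second after the job is handed in, with the robot touching nothing.
It also fails if it takes over 48 s, if anything falls off the work surface, if the arm or the gripper's body presses on something with over 40 N, if the wrist force passes 120 N, or if a joint passes its speed limit or range.

## Working session

There is one attempt and no reset: what is moved stays moved. The work goes in short steps, Python scripts to look and compute and a shell command to move; the robot and the scene stay as the last step left them, time stands still between calls to the robot, and variables do not carry over. Pictures are saved under pics/ and viewed, and the job is handed in when it is done.

```bash
ls; mkdir -p pics
cat > h.py <<'E'
import numpy as np, cv2
from workcell import arm, eyes
def K(name):
    p=eyes.camera_params(name); f=200/np.tan(np.radians(p["fov_y"])/2); return f,p["cx"],p["cy"],np.array(p["view"])
def ray(name,u,v,prm=None):
    f,cx,cy,V=prm or K(name)
    if name=="wrist":
        dx,dy=u-cx,v-cy; r=np.hypot(dx,dy)+1e-9; t=r/f
        d=np.array([np.sin(t)*dx/r,np.sin(t)*dy/r,np.cos(t)])
    else: d=np.array([(u-cx)/f,(v-cy)/f,1.])
    R=V[:3,:3]; o=-R.T@V[:3,3]; d=R.T@d
    return o,d/np.linalg.norm(d)
def plane(name,u,v,z,prm=None):
    o,d=ray(name,u,v,prm); return o+d*(z-o[2])/d[2]
def dep(name,u,v,D,prm=None):
    f,cx,cy,V=prm or K(name); z=D[int(v),int(u)]
    o,d=ray(name,u,v,prm); dc=(V[:3,:3]@d)[2]; return o+d*z/dc
def proj(name,P,prm=None):
    f,cx,cy,V=prm or K(name); c=V[:3,:3]@np.asarray(P)+V[:3,3]
    if name=="wrist":
        r=np.hypot(c[0],c[1]); t=np.arctan2(r,c[2]); return np.array([cx+f*t*c[0]/r,cy+f*t*c[1]/r])
    return np.array([cx+f*c[0]/c[2],cy+f*c[1]/c[2]])
E
python3 - <<'E'
from h import *
s=arm.read_state(); print({k:np.round(v,4).tolist() for k,v in s.items()})
for n in ("side","top","wrist"):
    im,d=eyes.read_camera(n); cv2.imwrite(f"pics/{n}0.png",im); np.save(f"pics/{n}0.npy",d)
    p=eyes.camera_params(n); V=np.array(p["view"]);print(n,p["fov_y"],p["cx"],p["cy"],(-V[:3,:3].T@V[:3,3]).round(3),V[:3,:3].round(2).tolist())
    np.save(f"pics/{n}0V.npy",V)
E
```

```text
pics
{'time_s': 0.0, 'joint_positions': [-1.3668, 0.6293, 0.0384, 1.5183, -0.027, 0.9963, -0.02], 'joint_velocities': [0.0005, -0.0016, 0.0013, 0.0007, 0.0004, 0.0002, 0.0004], 'tau': [-0.0004, -54.9741, 1.1436, -18.6635, -0.0521, 0.0238, 0.0002], 'tcp_pos': [0.173, 0.6259, 0.2046], 'eef_rot': [-0.7, 0.7013, -0.0952, 0.095], 'wrist_force': [-0.0381, 0.3927, -0.791], 'wrist_torque': [0.0173, -0.0128, -0.0376], 'grip_width': 0.0942}
side 43.686131903014854 313.8147524470123 200.8821787663591 [-0.179 -0.639  1.076] [[0.76, -0.66, -0.0], [-0.47, -0.53, -0.7], [0.46, 0.53, -0.71]]
top 47.80654238312313 320.18994857424946 202.182869881992 [0.229 0.086 1.19 ] [[-0.03, -1.0, -0.0], [-0.98, 0.03, -0.19], [0.19, -0.0, -0.98]]
wrist 65.70646984690485 315.59353632626966 200.40372320200768 [0.094 0.647 0.385] [[0.27, 0.96, -0.0], [0.93, -0.26, 0.28], [0.27, -0.08, -0.96]]
```

View pics/top0.png

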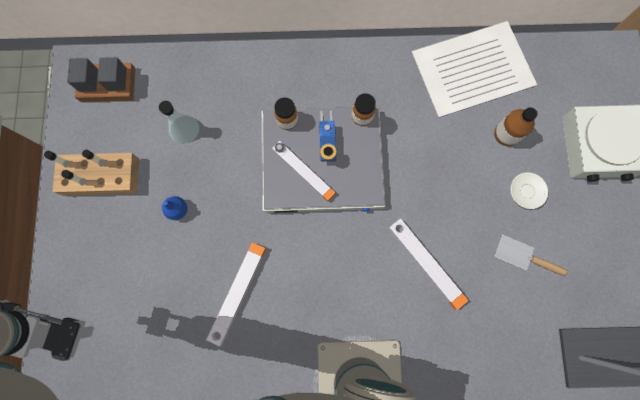

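View pics/side0.png

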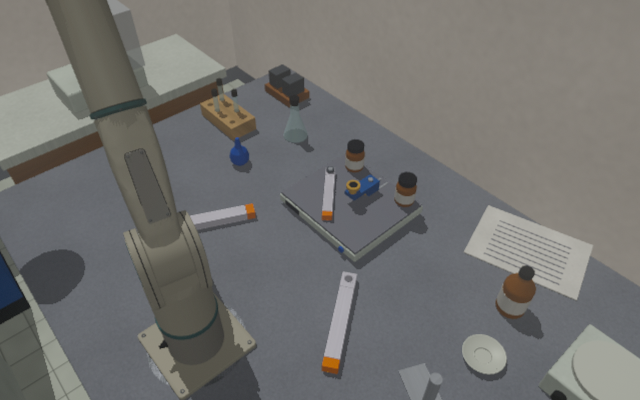

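View pics/wrist0.png

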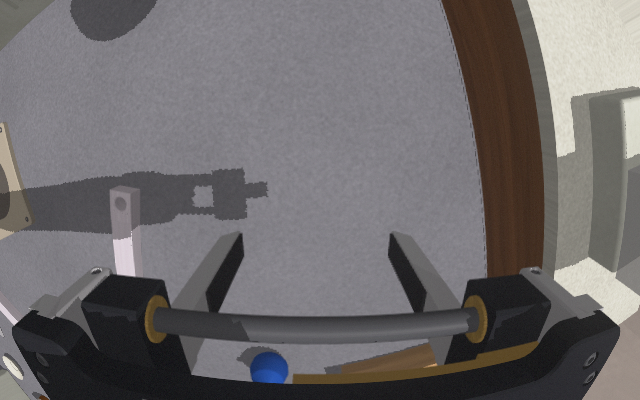

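Bar candidates in the top view: one on the deck (pin 280,147, orange end 329,194), one loose at (235,295) and one loose at (430,262). The deck bar is the smallest and sits on the pin, so I choose it. I'll check that in close crops.

Run:
```python
import cv2,numpy as np
a=cv2.imread("pics/top0.png")[85:225,250:400]; b=cv2.imread("pics/side0.png")[130:265,270:430]
a=cv2.resize(a,None,fx=5,fy=5,interpolation=cv2.INTER_CUBIC)[:600]; cv2.imwrite("pics/topc.png",cv2.resize(cv2.imread("pics/top0.png")[85:225,250:400],(640,597),interpolation=cv2.INTER_CUBIC))
cv2.imwrite("pics/sidec.png",cv2.resize(b,(704,594),interpolation=cv2.INTER_CUBIC))
```

```text
(no output)
```

View pics/topc.png

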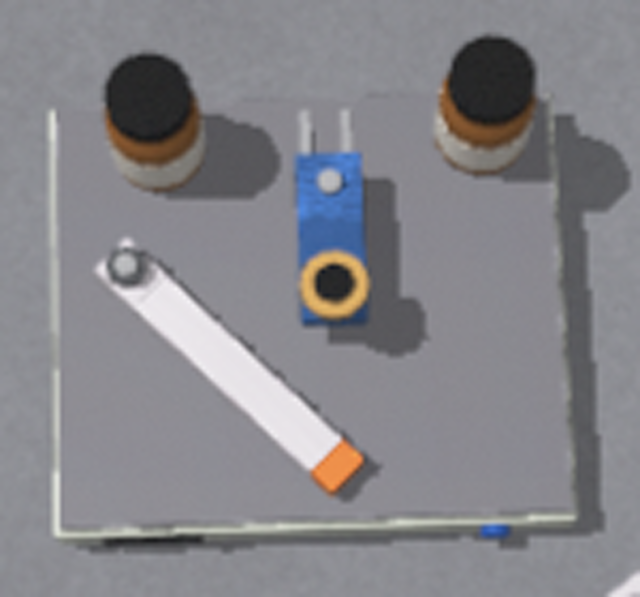

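View pics/sidec.png

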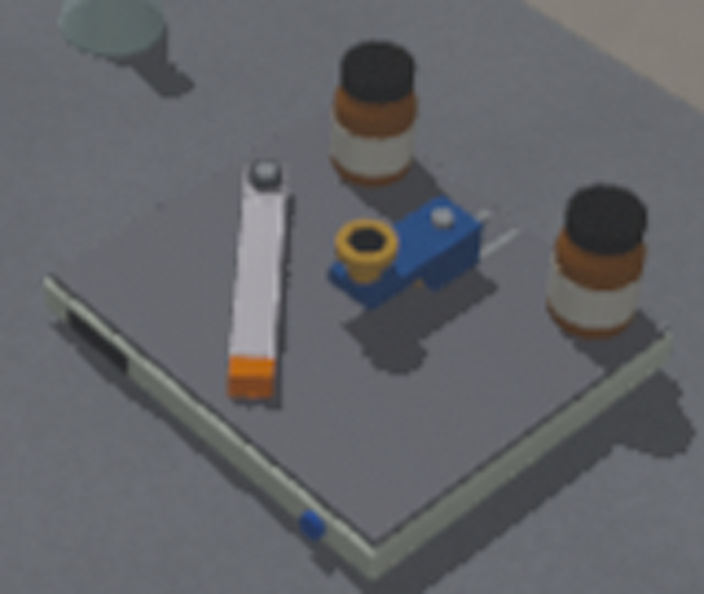

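```bash
cat >> h.py <<'E'
def tri(*obs):
    A=np.zeros((3,3));b=np.zeros(3)
    rs=[(ray(*o)) for o in obs]
    for o,d in rs:
        M=np.eye(3)-np.outer(d,d);A+=M;b+=M@o
    P=np.linalg.solve(A,b); return P, max(np.linalg.norm((np.eye(3)-np.outer(d,d))@(P-o)) for o,d in rs)
E
python3 - <<'E'
from h import *
T=lambda x,y:("top",250+x/4.267,85+y/4.267); S=lambda x,y:("side",270+x/4.4,130+y/4.4)
def show(n,t,s):
    P,e=tri(T(*t),S(*s)); print(n,(P*1000).round(1),"gap",round(e*1000,1)); return P
pin=show("pinhead",(126,264),(265,173)); 
show("bushtop",(334,284),(367,243))
show("NR",(576,518),(375,548)); show("NL",(57,533),(46,280)); show("FR",(550,98),(665,340))
show("orange mid top end",(324,482),(250,378))
D=np.load("pics/top0.npy")
for n,t in (("pin",(126,264)),("deck",(450,400)),("bushring",(310,262)),("bar",(230,370)),("bridge",(330,225)),("orange",(338,466))):
    c=T(*t); print(n,(dep("top",c[1],c[2],D)*1000).round(1))
C={}
for n,t in (("NR",(576,518)),("NL",(57,533)),("FR",(550,98)),("FL",(52,112))):
    C[n]=plane(*T(*t),.045); print(n,(C[n]*1000).round(1))
yx=C["NL"]-C["NR"]; print("near edge len",np.linalg.norm(yx), "yaw",np.degrees(np.arctan2(-yx[0],yx[1])), np.linalg.norm(C["FL"]-C["NL"]),np.linalg.norm(C["FR"]-C["NR"]),np.degrees([np.arctan2(*(C["FL"]-C["NL"])[[1,0]]),np.arctan2(*(C["FR"]-C["NR"])[[1,0]])]))
im=cv2.imread("pics/top0.png");h=cv2.cvtColor(im,cv2.COLOR_BGR2HSV)
m=cv2.inRange(h[85:225,250:400],(5,150,180),(14,255,255));ys,xs=np.nonzero(m);print("orange c",plane("top",250+xs.mean(),85+ys.mean(),.065),len(xs))
E
```

```text
pinhead [599.6 186.5  68.9] gap 0.5
bushtop [571.3  60.9 109.3] gap 0.4
NR [441.6 -83.5  41. ] gap 1.2
NL [441.4 233.2  33.1] gap 0.0
FR [713.4 -81.5  34.8] gap 0.9
orange mid top end [470.5  66.7  47.4] gap 5.4
pin [597.7 185.6  75.8]
deck [515.8  -9.3  43.4]
bushring [591.6  74.5  88.7]
bar [532.1 124.4  67. ]
bridge [614.8  61.9  87.8]
orange [471.2  61.1  66.7]
NR [439.8 -82.2  45. ]
NL [439.2 231.7  45. ]
FR [710.  -80.5  45. ]
FL [709.6 234.2  45. ]
near edge len 0.3138602478012375 yaw 0.10936817574632551 0.27035743843914606 0.2702043665161647 [0.54133517 0.35377726]
orange c [0.47211835 0.06304422 0.065     ] 77
```

```bash
cat >> h.py <<'E'
from scipy.spatial.transform import Rotation as Ro
def toolR(s=None):
    s=s or arm.read_state(); q=s["eef_rot"]; return Ro.from_quat([q[1],q[2],q[3],q[0]]).as_matrix()
def rel(target_mm, jawyaw=None):
    """row numbers for world target (mm), tool straight down, jaw axis yaw deg in world"""
    s=arm.read_state(); R=toolR(s); d=R.T@(np.array(target_mm)-1000*np.array(s["tcp_pos"]))
    print("d tool",d.round(1))
    if jawyaw is not None:
        best=None
        for k in (0,180):
            a=np.radians(jawyaw+k); z=np.array([np.cos(a),np.sin(a),0]); y=np.array([0,0,-1.]); x=np.cross(y,z)
            w=np.degrees(Ro.from_matrix(R.T@np.c_[x,y,z]).as_rotvec())
            if best is None or np.linalg.norm(w)<np.linalg.norm(best): best=w
        print("w",best.round(1))
def st():
    s=arm.read_state(); R=toolR(s); print("t",round(s["time_s"],2),"tcp",(1000*np.array(s["tcp_pos"])).round(1),"F",np.round(s["wrist_force"],1),"T",np.round(s["wrist_torque"],2),"grip",round(s["grip_width"]*1000,1),"jawyaw",np.degrees(np.arctan2(R[1,2],R[0,2])).round(1),"down",R[:,1].round(3))
E
python3 - <<'E'
from h import *
st(); print(toolR().round(3)); rel((445,100,205),0); rel((445,100,205),-45); rel((445,100,205),90)
E
```

```text
t 0.15 tcp [173.1 626.  204.8] F [-0.1 -0.5 -0.1] T [-0.03  0.01 -0.01] grip 94.3 jawyaw 74.5 down [-0.    -0.001 -1.   ]
[[ 0.964 -0.     0.267]
 [-0.267 -0.001  0.964]
 [ 0.    -1.    -0.001]]
d tool [ 4.023e+02  4.000e-01 -4.345e+02]
w [ 0.1 74.5  0.1]
d tool [ 4.023e+02  4.000e-01 -4.345e+02]
w [  0.1 -60.5  -0. ]
d tool [ 4.023e+02  4.000e-01 -4.345e+02]
w [  0.1 -15.5  -0. ]
```

```bash
python3 -m creep '[{"grip":0,"dx":30,"dz":-33,"wy":-2},{"grip":0,"dx":70,"dz":-76,"wy":-5},{"grip":0,"dx":110,"dz":-119,"wy":-8},{"grip":0,"dx":150,"dz":-162,"wy":-12},{"grip":0,"dx":190,"dz":-205,"wy":-15.5},{"grip":0,"dx":230,"dz":-248,"wy":-15.5},{"grip":0,"dx":260,"dz":-281,"wy":-15.5},{"grip":0,"dx":270,"dz":-292,"wy":-15.5}]' 20; python3 -c "
from h import *
st(); rel((445,100,205),90)"
```

```text
t 0.15 tcp [173.1 626.  204.8] F [-0.1 -0.5 -0.1] T [-0.03  0.01 -0.01] grip 94.3 jawyaw 74.5 down [-0.    -0.001 -1.   ]
d tool [ 4.023e+02  4.000e-01 -4.345e+02]
w [  0.1 -15.5  -0. ]invalid input
```

```bash
python3 -m creep '[{"grip":0,"dx":30,"dy":0,"dz":-33,"wx":0,"wy":-2,"wz":0},{"grip":0,"dx":70,"dy":0,"dz":-76,"wx":0,"wy":-5,"wz":0},{"grip":0,"dx":110,"dy":0,"dz":-119,"wx":0,"wy":-8,"wz":0},{"grip":0,"dx":150,"dy":0,"dz":-162,"wx":0,"wy":-12,"wz":0},{"grip":0,"dx":190,"dy":0,"dz":-205,"wx":0,"wy":-15.5,"wz":0},{"grip":0,"dx":230,"dy":0,"dz":-248,"wx":0,"wy":-15.5,"wz":0},{"grip":0,"dx":260,"dy":0,"dz":-281,"wx":0,"wy":-15.5,"wz":0},{"grip":0,"dx":270,"dy":0,"dz":-292,"wx":0,"wy":-15.5,"wz":0}]' 20; python3 -c "
from h import *
st(); rel((445,100,205),90)"
```

```text
time_s: 1.15
tcp_pos: [0.3567, 0.2704, 0.2055]
eef_rot: [-0.707, 0.707, -0.001, 0.001]
wrist_force: [0.6, 0.1, -0.3]
grip_width: 0.0174
t 1.15 tcp [356.7 270.4 205.5] F [ 0.6  0.1 -0.3] T [ 0.02 -0.01  0.03] grip 17.4 jawyaw 89.8 down [ 0.    -0.001 -1.   ]
d tool [  89.     0.7 -170.1]
w [ 0.1 -0.2  0. ]
```

```bash
python3 -m creep '[{"grip":0,"dx":20,"dy":0,"dz":-40,"wx":0,"wy":0,"wz":0},{"grip":0,"dx":50,"dy":0,"dz":-90,"wx":0,"wy":0,"wz":0},{"grip":0,"dx":75,"dy":0,"dz":-140,"wx":0,"wy":0,"wz":0},{"grip":0,"dx":88,"dy":0,"dz":-168,"wx":0,"wy":0,"wz":0},{"grip":0,"dx":88,"dy":0,"dz":-168,"wx":0,"wy":0,"wz":0},{"grip":0,"dx":88,"dy":0,"dz":-168,"wx":0,"wy":0,"wz":0}]'; python3 -c "
from h import *
st(); rel((445,100,205),90)
print('kp',K('wrist')[:3])
np.save('pics/w1V.npy',K('wrist')[3])
im,d=eyes.read_camera('wrist'); cv2.imwrite('pics/w1.png',im); np.save('pics/w1.npy',d)"
```

```text
time_s: 1.9
tcp_pos: [0.4433, 0.107, 0.2053]
eef_rot: [0.707, -0.707, -0.001, 0.001]
wrist_force: [0.1, 0.6, 0.1]
grip_width: 0.0004
t 1.9 tcp [443.3 107.  205.3] F [0.1 0.6 0.1] T [ 0.01 -0.   -0.02] grip 0.4 jawyaw 90.2 down [-0.001  0.001 -1.   ]
d tool [ 1.7  0.3 -7. ]
w [-0.1  0.2 -0. ]
kp (np.float64(309.70691628693146), 315.59353632626966, 200.40372320200768)
```

View pics/w1.png

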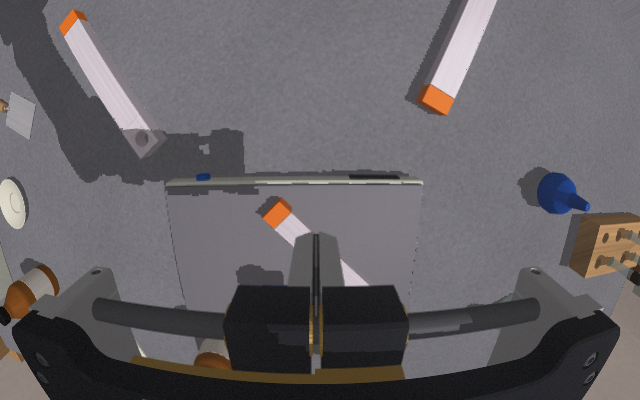

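The wrist view shows the deck bar's orange end at about (277,213), left of the shut fingers at (316,240). The two longer bars lie on the bench at (75,25) and (437,100). I'll triangulate the orange end.

Run:
```python
from h import *
f,cx,cy,_=K("wrist"); prm=(f,cx,cy,np.load("pics/w1V.npy"))
w=cv2.imread("pics/w1.png"); cv2.imwrite("pics/w1c.png",cv2.resize(w[185:305,240:400],(800,600),interpolation=cv2.INTER_CUBIC))
h=cv2.cvtColor(w,cv2.COLOR_BGR2HSV); m=cv2.inRange(h,(5,150,200),(14,255,255)); m[:180]=0;m[250:]=0
c=max(cv2.findContours(m,0,2)[0],key=cv2.contourArea); r=cv2.minAreaRect(c); print(r); 
M=cv2.moments(c); wc=(M["m10"]/M["m00"],M["m01"]/M["m00"])
t=cv2.imread("pics/top0.png"); h=cv2.cvtColor(t,cv2.COLOR_BGR2HSV); m=cv2.inRange(h,(5,150,200),(14,255,255)); m[:180]=0;m[210:]=0;m[:,:310]=0;m[:,345:]=0
ys,xs=np.nonzero(m); tc=(xs.mean(),ys.mean()); print(wc,tc,len(xs))
P,e=tri(("wrist",*wc,prm),("top",*tc)); print("orange top centre",(P*1000).round(1),"gap",e*1000)
print([(plane("wrist",*p,.065,prm)*1000).round(1).tolist() for p in cv2.boxPoints(r)])
print("corners deck near", [(plane("wrist",*p,.045,prm)*1000).round(1).tolist() for p in ((166,182),(423,182))])
```

```text
((276.25, 215.25001525878906), (14.849242210388184, 22.62741470336914), 45.0)
(276.1818666666667, 214.7712) (np.float64(328.6575342465753), np.float64(193.84931506849315)) 73
orange top centre [474.5  62.1  55.6] gap 0.2542688641361297
[[475.0, 48.2, 65.0], [456.4, 66.8, 65.0], [468.3, 78.0, 65.0], [487.3, 59.5, 65.0]]
corners deck near [[437.3, -76.5, 45.0], [437.4, 232.8, 45.0]]
```

View pics/w1c.png

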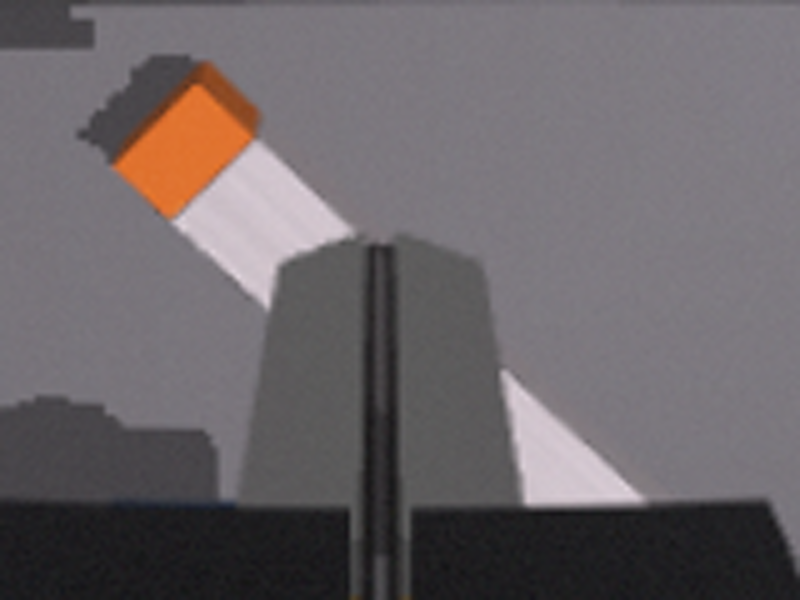

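Orange end centre comes out at (472, 63), consistent across views, with about 22 mm of clearance at my position. Next I'll descend beside the bar.

```bash
python3 -m creep '[{"grip":0,"dx":0,"dy":40,"dz":0,"wx":0,"wy":0,"wz":0},{"grip":0,"dx":0,"dy":80,"dz":0,"wx":0,"wy":0,"wz":0},{"grip":0,"dx":0,"dy":110,"dz":0,"wx":0,"wy":0,"wz":0},{"grip":0,"dx":0,"dy":130,"dz":0,"wx":0,"wy":0,"wz":0},{"grip":0,"dx":0,"dy":142,"dz":0,"wx":0,"wy":0,"wz":0},{"grip":0,"dx":0,"dy":149,"dz":0,"wx":0,"wy":0,"wz":0},{"grip":0,"dx":0,"dy":151,"dz":0,"wx":0,"wy":0,"wz":0},{"grip":0,"dx":0,"dy":151,"dz":0,"wx":0,"wy":0,"wz":0}]'; python3 -c "
from h import *
st()
import math
for th in (-135,-125,-115,-105,-98,-94,-91):
    a=math.radians(th);u=np.array([np.cos(a),np.sin(a)]);n=np.array([-u[1],u[0]]);off=14+8*abs(n[0])+12.5*abs(n[1])
    print(th,(np.array([598,185])+168*u-off*n).round(1))"
```

```text
time_s: 2.95
tcp_pos: [0.4441, 0.1054, 0.0549]
eef_rot: [0.707, -0.707, -0.001, 0.0]
wrist_force: [0.1, -0.5, -0.2]
grip_width: 0.0005
t 2.95 tcp [444.1 105.4  54.9] F [ 0.1 -0.5 -0.2] T [ 0.03  0.04 -0.04] grip 0.5 jawyaw 90.0 down [ 0.001  0.    -1.   ]
-135 [459.1  86.4]
-125 [478.9  63.3]
-115 [503.  44.]
-105 [530.4  29.2]
-98 [551.2  21.9]
-94 [563.5  19. ]
-91 [572.9  17.4]
```

```bash
python3 -m creep '[{"grip":0,"dx":5,"dy":0,"dz":-6,"wx":0,"wy":0,"wz":0},{"grip":0,"dx":9,"dy":0,"dz":-12,"wx":0,"wy":0,"wz":0},{"grip":0,"dx":13,"dy":0,"dz":-17,"wx":0,"wy":0,"wz":0},{"grip":0,"dx":17,"dy":0,"dz":-22,"wx":0,"wy":0,"wz":0},{"grip":0,"dx":21,"dy":0,"dz":-28,"wx":0,"wy":0,"wz":0},{"grip":0,"dx":26,"dy":0,"dz":-33,"wx":0,"wy":0,"wz":0},{"grip":0,"dx":30,"dy":0,"dz":-38,"wx":0,"wy":0,"wz":0},{"grip":0,"dx":35,"dy":0,"dz":-43,"wx":0,"wy":0,"wz":0}]'; python3 -c "
from h import *
st()"
```

```text
time_s: 3.95
tcp_pos: [0.4789, 0.0619, 0.0544]
eef_rot: [0.707, -0.707, -0.0, 0.0]
wrist_force: [-0.7, 2.2, 0.2]
grip_width: 0.0007
t 3.95 tcp [478.9  61.9  54.4] F [-0.7  2.2  0.2] T [0.52 0.08 0.03] grip 0.7 jawyaw 90.0 down [-0.  0. -1.]
```

```bash
python3 -m creep '[{"grip":0,"dx":6,"dy":0,"dz":-5,"wx":0,"wy":0,"wz":0},{"grip":0,"dx":12,"dy":0,"dz":-10,"wx":0,"wy":0,"wz":0},{"grip":0,"dx":18,"dy":0,"dz":-14,"wx":0,"wy":0,"wz":0},{"grip":0,"dx":24,"dy":0,"dz":-18,"wx":0,"wy":0,"wz":0},{"grip":0,"dx":31,"dy":0,"dz":-22,"wx":0,"wy":0,"wz":0},{"grip":0,"dx":38,"dy":0,"dz":-26,"wx":0,"wy":0,"wz":0},{"grip":0,"dx":45,"dy":0,"dz":-30,"wx":0,"wy":0,"wz":0},{"grip":0,"dx":51,"dy":0,"dz":-33,"wx":0,"wy":0,"wz":0}]'; python3 -c "
from h import *
st()"
```

```text
time_s: 4.95
tcp_pos: [0.5301, 0.0289, 0.0544]
eef_rot: [-0.707, 0.707, 0.0, -0.0]
wrist_force: [-0.2, 0.6, -0.2]
grip_width: 0.0007
t 4.95 tcp [530.1  28.9  54.4] F [-0.2  0.6 -0.2] T [ 0.43  0.26 -0.02] grip 0.7 jawyaw 90.0 down [-0. -0. -1.]
```

```bash
python3 -c "
from h import *
st()
im,d=eyes.read_camera('top'); cv2.imwrite('pics/t2.png',cv2.resize(im[85:225,250:400],(640,597),interpolation=cv2.INTER_CUBIC))
im,d=eyes.read_camera('side'); cv2.imwrite('pics/s2.png',cv2.resize(im[130:265,270:430],(704,594),interpolation=cv2.INTER_CUBIC))
st()"
```

```text
t 4.95 tcp [530.1  28.9  54.4] F [-0.2  0.6 -0.2] T [ 0.43  0.26 -0.02] grip 0.7 jawyaw 90.0 down [-0. -0. -1.]
t 5.05 tcp [530.8  28.4  54.5] F [-0.6 -0.3  0.3] T [ 0.03 -0.   -0.01] grip 0.3 jawyaw 90.0 down [ 0.001 -0.001 -1.   ]
```

View pics/t2.png

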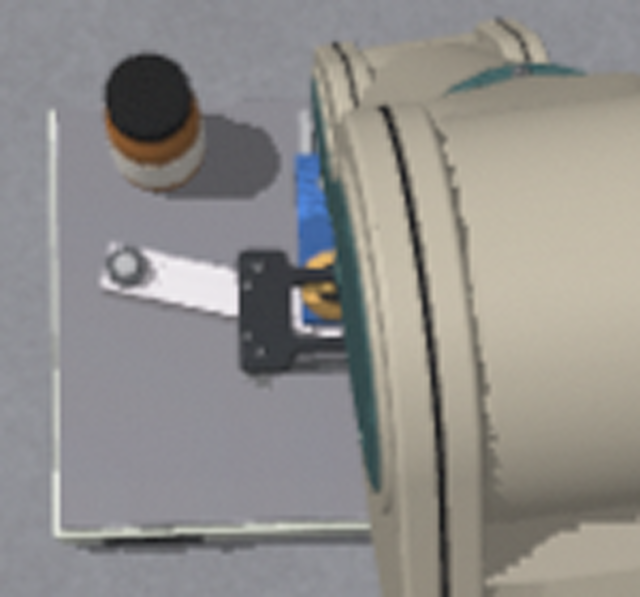

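View pics/s2.png

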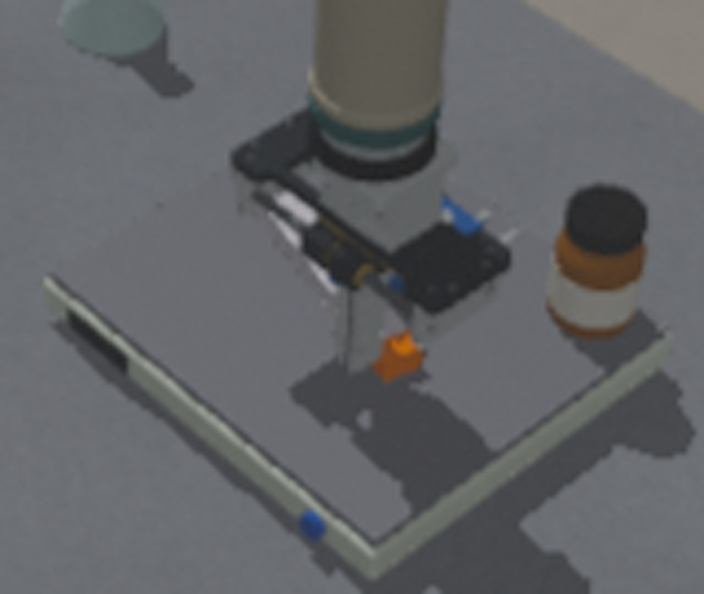

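The bar follows the fingers and has about 13° to go, under the bridge. The jars haven't moved. I'll move the fingers away from the bridge in y and keep pushing.

```bash
python3 -m creep '[{"grip":0,"dx":4,"dy":0,"dz":-5,"wx":0,"wy":0,"wz":0},{"grip":0,"dx":9,"dy":0,"dz":-9,"wx":0,"wy":0,"wz":0},{"grip":0,"dx":13,"dy":0,"dz":-12,"wx":0,"wy":0,"wz":0},{"grip":0,"dx":17,"dy":0,"dz":-13,"wx":0,"wy":0,"wz":0},{"grip":0,"dx":21,"dy":0,"dz":-14,"wx":0,"wy":0,"wz":0},{"grip":0,"dx":25,"dy":0,"dz":-14,"wx":0,"wy":0,"wz":0},{"grip":0,"dx":28,"dy":0,"dz":-14,"wx":0,"wy":0,"wz":0},{"grip":0,"dx":30,"dy":0,"dz":-14,"wx":0,"wy":0,"wz":0}]'; python3 -c "
from h import *
st()"
```

```text
time_s: 6.05
tcp_pos: [0.5596, 0.0146, 0.0544]
eef_rot: [-0.707, 0.707, -0.0, -0.0]
wrist_force: [-2.5, -2.3, 0.2]
grip_width: 0.0007
t 6.05 tcp [559.6  14.6  54.4] F [-2.5 -2.3  0.2] T [-0.41  0.49 -0.06] grip 0.7 jawyaw 90.0 down [-0.001 -0.001 -1.   ]
```

```bash
python3 -m creep '[{"grip":0,"dx":1.5,"dy":0,"dz":0,"wx":0,"wy":0,"wz":0},{"grip":0,"dx":3,"dy":0,"dz":0,"wx":0,"wy":0,"wz":0},{"grip":0,"dx":4.5,"dy":0,"dz":0,"wx":0,"wy":0,"wz":0},{"grip":0,"dx":6,"dy":0,"dz":0,"wx":0,"wy":0,"wz":0},{"grip":0,"dx":7.5,"dy":0,"dz":0,"wx":0,"wy":0,"wz":0},{"grip":0,"dx":8.5,"dy":0,"dz":0,"wx":0,"wy":0,"wz":0}]'; python3 -c "
from h import *
st()"
```

```text
time_s: 6.8
tcp_pos: [0.5684, 0.0153, 0.0544]
eef_rot: [0.707, -0.707, -0.0, 0.0]
wrist_force: [-1.4, -0.6, -0.6]
grip_width: 0.0004
t 6.8 tcp [568.4  15.3  54.4] F [-1.4 -0.6 -0.6] T [-0.34  0.42 -0.07] grip 0.4 jawyaw 90.0 down [ 0.  0. -1.]
```

Now 1 mm per row, in short calls, reading the force each time.

```bash
python3 -m creep '[{"grip":0,"dx":1,"dy":0,"dz":0,"wx":0,"wy":0,"wz":0},{"grip":0,"dx":2,"dy":0,"dz":0,"wx":0,"wy":0,"wz":0},{"grip":0,"dx":3,"dy":0,"dz":0,"wx":0,"wy":0,"wz":0}]'; python3 -c "
from h import *
st()"
```

```text
time_s: 7.18
tcp_pos: [0.5715, 0.0153, 0.0545]
eef_rot: [0.707, -0.707, -0.0, 0.0]
wrist_force: [-1.1, -1.1, 0.5]
grip_width: 0.0007
t 7.17 tcp [571.5  15.3  54.5] F [-1.1 -1.1  0.5] T [-0.26  0.38 -0.  ] grip 0.7 jawyaw 90.0 down [ 0.  0. -1.]
```

```bash
python3 -m creep '[{"grip":0,"dx":1,"dy":0,"dz":0,"wx":0,"wy":0,"wz":0},{"grip":0,"dx":2,"dy":0,"dz":0,"wx":0,"wy":0,"wz":0}]'; python3 -c "
from h import *
st()"
```

```text
time_s: 7.42
tcp_pos: [0.5731, 0.0153, 0.0544]
eef_rot: [-0.707, 0.707, 0.0, -0.0]
wrist_force: [-2.5, -2.2, 2.6]
grip_width: 0.0006
t 7.42 tcp [573.1  15.3  54.4] F [-2.5 -2.2  2.6] T [-0.26  0.56 -0.05] grip 0.6 jawyaw 90.0 down [-0.001 -0.    -1.   ]
```

```bash
python3 -m creep '[{"grip":0,"dx":1,"dy":0,"dz":0,"wx":0,"wy":0,"wz":0},{"grip":0,"dx":1,"dy":0,"dz":0,"wx":0,"wy":0,"wz":0}]'; python3 -c "
from h import *
st()"
```

```text
time_s: 7.68
tcp_pos: [0.5742, 0.0152, 0.0544]
eef_rot: [-0.707, 0.707, 0.0, -0.0]
wrist_force: [-1.7, -2.3, 0.0]
grip_width: 0.0007
t 7.67 tcp [574.2  15.2  54.4] F [-1.7 -2.3  0. ] T [-0.32  0.53 -0.02] grip 0.7 jawyaw 90.0 down [-0. -0. -1.]
```

```bash
python3 -m creep '[{"grip":0,"dx":1,"dy":0,"dz":0,"wx":0,"wy":0,"wz":0},{"grip":0,"dx":1,"dy":0,"dz":0,"wx":0,"wy":0,"wz":0}]'; python3 -c "
from h import *
st()"
```

```text
time_s: 7.92
tcp_pos: [0.5742, 0.0152, 0.0544]
eef_rot: [-0.707, 0.707, -0.0, -0.001]
wrist_force: [-4.9, -1.4, 3.3]
grip_width: 0.0004
t 7.92 tcp [574.2  15.2  54.4] F [-4.9 -1.4  3.3] T [-0.36  1.13  0.04] grip 0.4 jawyaw 90.0 down [-0.002 -0.    -1.   ]
```

It stalled at x = 574.2 with the force rising, so it has met the stop. I'll load it gently.

```bash
python3 -m creep '[{"grip":0,"dx":1,"dy":0,"dz":0,"wx":0,"wy":0,"wz":0},{"grip":0,"dx":1,"dy":0,"dz":0,"wx":0,"wy":0,"wz":0}]'; python3 -c "
from h import *
st()"
```

```text
time_s: 8.18
tcp_pos: [0.5743, 0.0152, 0.0543]
eef_rot: [-0.707, 0.707, -0.001, -0.002]
wrist_force: [-5.8, -1.7, 5.5]
grip_width: 0.0006
t 8.18 tcp [574.3  15.2  54.3] F [-5.8 -1.7  5.5] T [-0.28  1.49  0.  ] grip 0.6 jawyaw 90.0 down [-0.004 -0.    -1.   ]
```

```bash
python3 -m creep '[{"grip":0,"dx":1,"dy":0,"dz":0,"wx":0,"wy":0,"wz":0},{"grip":0,"dx":1,"dy":0,"dz":0,"wx":0,"wy":0,"wz":0}]'; python3 -c "
from h import *
st()"
```

```text
time_s: 8.43
tcp_pos: [0.5743, 0.0153, 0.0543]
eef_rot: [-0.707, 0.707, -0.002, -0.002]
wrist_force: [-8.7, -1.1, 7.0]
grip_width: 0.0005
t 8.43 tcp [574.3  15.3  54.3] F [-8.7 -1.1  7. ] T [-0.28  1.86 -0.02] grip 0.5 jawyaw 90.0 down [-0.006 -0.    -1.   ]
```

```bash
python3 -m creep '[{"grip":0,"dx":1,"dy":0,"dz":0,"wx":0,"wy":0,"wz":0},{"grip":0,"dx":2,"dy":0,"dz":0,"wx":0,"wy":0,"wz":0},{"grip":0,"dx":2,"dy":0,"dz":0,"wx":0,"wy":0,"wz":0}]'; python3 -c "
from h import *
st()
im,d=eyes.read_camera('side'); cv2.imwrite('pics/s3.png',cv2.resize(im[130:265,270:430],(704,594),interpolation=cv2.INTER_CUBIC))
V=K('wrist')[3];np.save('pics/w3V.npy',V)
im,d=eyes.read_camera('wrist'); cv2.imwrite('pics/w3.png',im)
"
```

```text
time_s: 8.8
tcp_pos: [0.5744, 0.0153, 0.0541]
eef_rot: [-0.707, 0.707, -0.003, -0.004]
wrist_force: [-10.7, -0.6, 9.4]
grip_width: 0.0005
t 8.8 tcp [574.4  15.3  54.1] F [-10.7  -0.6   9.4] T [-0.22  2.62  0.01] grip 0.5 jawyaw 90.0 down [-0.009 -0.    -1.   ]
```

View pics/s3.png

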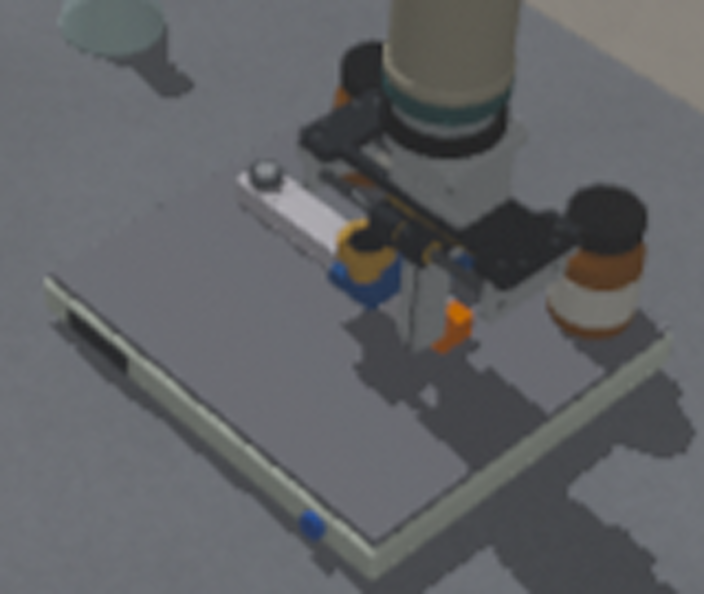

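View pics/w3.png

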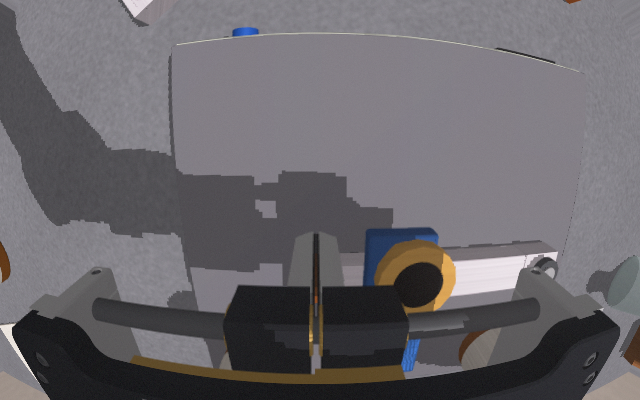

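```bash
python3 -m creep '[{"grip":0,"dx":1,"dy":-0.5,"dz":0,"wx":0,"wy":0,"wz":0},{"grip":0,"dx":2,"dy":-1,"dz":0,"wx":0,"wy":0,"wz":0},{"grip":0,"dx":3,"dy":-1,"dz":0,"wx":0,"wy":0,"wz":0},{"grip":0,"dx":3,"dy":-1,"dz":0,"wx":0,"wy":0,"wz":0}]'; python3 -c "
from h import *
st()"
```

```text
time_s: 9.4
tcp_pos: [0.5745, 0.0153, 0.0542]
eef_rot: [-0.707, 0.707, -0.005, -0.006]
wrist_force: [-13.7, -0.6, 7.1]
grip_width: 0.0005
t 9.4 tcp [574.5  15.3  54.2] F [-13.7  -0.6   7.1] T [-0.16  3.4   0.03] grip 0.5 jawyaw 90.1 down [-0.015 -0.001 -1.   ]
```

Bar firm on the stop at about 14 N at the finger. Backing off gently, then rising.

```bash
python3 -m creep '[{"grip":0,"dx":-3,"dy":0,"dz":0,"wx":0,"wy":0,"wz":0},{"grip":0,"dx":-6,"dy":0,"dz":0,"wx":0,"wy":0,"wz":0},{"grip":0,"dx":-9,"dy":0,"dz":0,"wx":0,"wy":0,"wz":0},{"grip":0,"dx":-13,"dy":0,"dz":0,"wx":0,"wy":0,"wz":0},{"grip":0,"dx":-20,"dy":0,"dz":-2,"wx":0,"wy":0,"wz":0},{"grip":0,"dx":-28,"dy":0,"dz":-6,"wx":0,"wy":0,"wz":0},{"grip":0,"dx":-36,"dy":0,"dz":-10,"wx":0,"wy":0,"wz":0},{"grip":0,"dx":-40,"dy":0,"dz":-12,"wx":0,"wy":0,"wz":0}]'; python3 -c "
from h import *
st()"
```

```text
time_s: 10.4
tcp_pos: [0.5417, 0.0026, 0.0555]
eef_rot: [-0.707, 0.707, -0.0, -0.0]
wrist_force: [0.4, 0.1, -0.5]
grip_width: 0.0007
t 10.4 tcp [541.7   2.6  55.5] F [ 0.4  0.1 -0.5] T [ 0.03 -0.05  0.03] grip 0.7 jawyaw 90.0 down [-0. -0. -1.]
```

```bash
python3 -m creep '[{"grip":0,"dx":0,"dy":-30,"dz":0,"wx":0,"wy":0,"wz":0},{"grip":0,"dx":0,"dy":-80,"dz":-20,"wx":0,"wy":0,"wz":0},{"grip":0,"dx":0,"dy":-120,"dz":-40,"wx":0,"wy":0,"wz":0},{"grip":0,"dx":20,"dy":-145,"dz":-70,"wx":0,"wy":0,"wz":0},{"grip":0,"dx":50,"dy":-155,"dz":-90,"wx":0,"wy":0,"wz":0},{"grip":0,"dx":65,"dy":-155,"dz":-90,"wx":0,"wy":0,"wz":0},{"grip":0,"dx":65,"dy":-155,"dz":-90,"wx":0,"wy":0,"wz":0},{"grip":0,"dx":65,"dy":-155,"dz":-90,"wx":0,"wy":0,"wz":0}]'; python3 -c "
from h import *
st()
np.save('pics/w4V.npy',K('wrist')[3])
im,d=eyes.read_camera('wrist'); cv2.imwrite('pics/w4.png',im);np.save('pics/w4.npy',d)
im,d=eyes.read_camera('side'); cv2.imwrite('pics/s4f.png',im); cv2.imwrite('pics/s4.png',cv2.resize(im[130:265,270:430],(704,594),interpolation=cv2.INTER_CUBIC));np.save('pics/s4.npy',d)
"
```

```text
time_s: 11.4
tcp_pos: [0.6063, -0.0864, 0.21]
eef_rot: [0.707, -0.707, 0.0, 0.001]
wrist_force: [0.4, -0.1, -0.0]
grip_width: 0.0008
t 11.4 tcp [606.3 -86.4 210. ] F [ 0.4 -0.1 -0. ] T [0.01 0.01 0.03] grip 0.8 jawyaw 90.1 down [-0.002  0.    -1.   ]
```

View pics/w4.png

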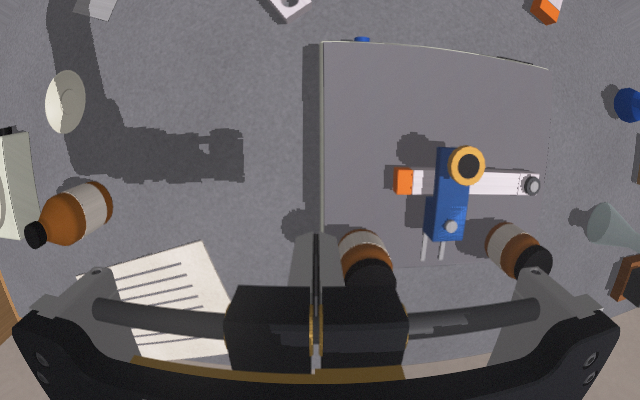

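View pics/s4.png

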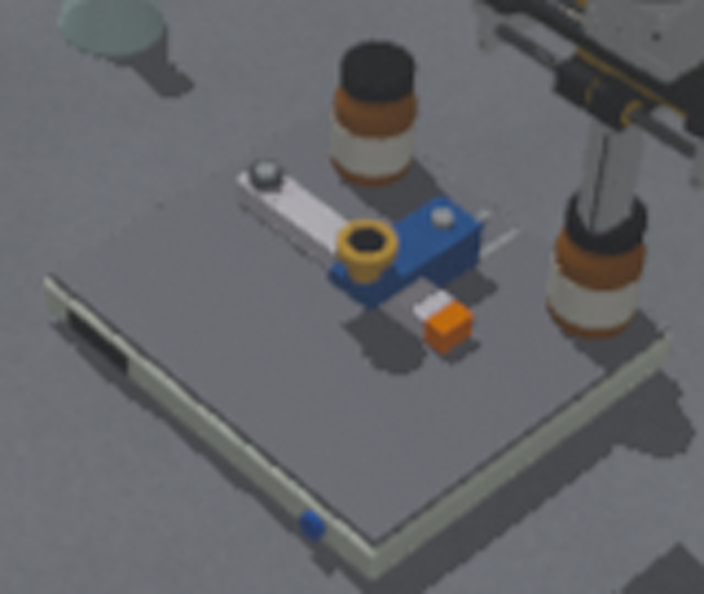

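The bar lies straight under the bridge with its orange end at (404,182). The bush is up at (467,166) and both jars are standing in place. I'll measure the bush centre from the views and the bar line.

Run:
```python
from h import *
f,cx,cy,_=K("wrist"); prm=(f,cx,cy,np.load("pics/w4V.npy"))
w=cv2.imread("pics/w4.png"); cv2.imwrite("pics/w4c.png",cv2.resize(w[130:270,385:555],(728,600),interpolation=cv2.INTER_CUBIC))
def ring(im,x0,x1,y0,y1):
    h=cv2.cvtColor(im,cv2.COLOR_BGR2HSV); m=cv2.inRange(h,(12,90,110),(28,255,255)); k=np.zeros_like(m);k[y0:y1,x0:x1]=m[y0:y1,x0:x1]
    c=max(cv2.findContours(k,cv2.RETR_EXTERNAL,2)[0],key=cv2.contourArea)
    d=cv2.inRange(cv2.cvtColor(im,cv2.COLOR_BGR2GRAY),0,50); hole=np.zeros_like(m); cv2.drawContours(hole,[c],-1,255,-1); hole&=d
    ys,xs=np.nonzero(hole); return cv2.fitEllipse(c),(xs.mean(),ys.mean(),len(xs))
W=ring(w,430,500,140,200); S=ring(cv2.imread("pics/s4f.png"),340,368,175,200); T=ring(cv2.imread("pics/top0.png"),315,345,140,165)
print(W,S,T,sep="\n")
for i in ("ell","hole"):
    g=(lambda r:r[0][0]) if i=="ell" else (lambda r:r[1][:2])
    for nm,o in (("W+S",[("wrist",*g(W),prm),("side",*g(S))]),("W+T",[("wrist",*g(W),prm),("top",*g(T))]),("T+S",[("top",*g(T)),("side",*g(S))])):
        P,e=tri(*o); print(i,nm,(P*1000).round(1),round(e*1000,2))
    print([(plane(*o,.114)*1000).round(1)[:2].tolist() if len(o)==3 else (plane(*o[:3],.114,o[3])*1000).round(1)[:2].tolist() for o in (("wrist",*g(W),prm),("side",*g(S)),("top",*g(T)))])
```

```text
(((467.2900695800781, 165.3934783935547), (33.571746826171875, 38.90464401245117), 14.35331916809082), (np.float64(462.0), np.float64(157.0), 1))
(((352.93524169921875, 184.8062286376953), (10.887473106384277, 12.955073356628418), 87.31050872802734), (np.float64(353.0), np.float64(184.5), 24))
(((327.9754333496094, 151.53665161132812), (14.668084144592285, 15.952496528625488), 87.59603881835938), (np.float64(327.6666666666667), np.float64(150.64705882352942), 51))
ell W+S [568.8  61.2 113.3] 1.05
ell W+T [568.9  61.8 114.6] 0.48
ell T+S [570.7  61.8 110.8] 0.08
[[568.5, 62.0], [568.2, 59.4], [569.6, 61.9]]
hole W+S [558.4  49.  127.9] 0.98
hole W+T [567.1  60.5 109.1] 6.37
hole T+S [572.6  62.8 110.3] 0.49
[[560.5, 55.1], [569.2, 60.2], [571.9, 62.6]]
```

View pics/w4c.png

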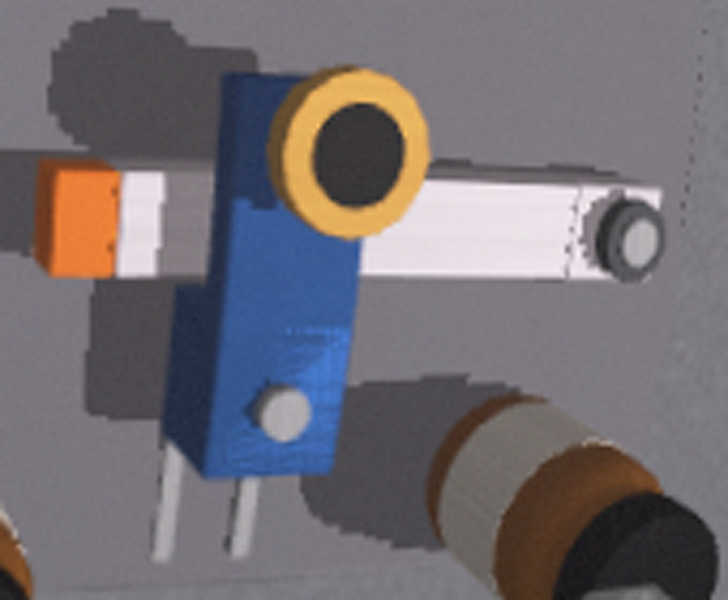

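Bush axis is about (569, 61) with its top at z 114, so the stop face should be at about x 611. The bar stalled at about 610, so they agree. Moving above the bush with the fingers opened 18 mm, so the tips land on the brass ring.

```bash
python3 -m creep '[{"grip":18,"dx":-10,"dy":0,"dz":30,"wx":0,"wy":0,"wz":0},{"grip":18,"dx":-20,"dy":0,"dz":70,"wx":0,"wy":0,"wz":0},{"grip":18,"dx":-30,"dy":10,"dz":110,"wx":0,"wy":0,"wz":0},{"grip":18,"dx":-37,"dy":30,"dz":140,"wx":0,"wy":0,"wz":0},{"grip":18,"dx":-37,"dy":50,"dz":147,"wx":0,"wy":0,"wz":0},{"grip":18,"dx":-37,"dy":65,"dz":147,"wx":0,"wy":0,"wz":0},{"grip":18,"dx":-37,"dy":70,"dz":147,"wx":0,"wy":0,"wz":0},{"grip":18,"dx":-37,"dy":70,"dz":147,"wx":0,"wy":0,"wz":0}]'; python3 -c "
from h import *
st(); rel((569,61,120),90)
im,d=eyes.read_camera('side'); cv2.imwrite('pics/s5.png',cv2.resize(im[130:265,270:430],(704,594),interpolation=cv2.INTER_CUBIC))
im,d=eyes.read_camera('wrist'); cv2.imwrite('pics/w5.png',im)"
```

```text
time_s: 12.5
tcp_pos: [0.5703, 0.0593, 0.1404]
eef_rot: [-0.707, 0.707, -0.0, 0.0]
wrist_force: [-0.5, 0.9, 0.5]
grip_width: 0.0182
t 12.5 tcp [570.3  59.3 140.4] F [-0.5  0.9  0.5] T [0.03 0.01 0.03] grip 18.2 jawyaw 90.0 down [-0. -0. -1.]
d tool [-1.3 20.4  1.7]
w [ 0. -0. -0.]
```

View pics/s5.png

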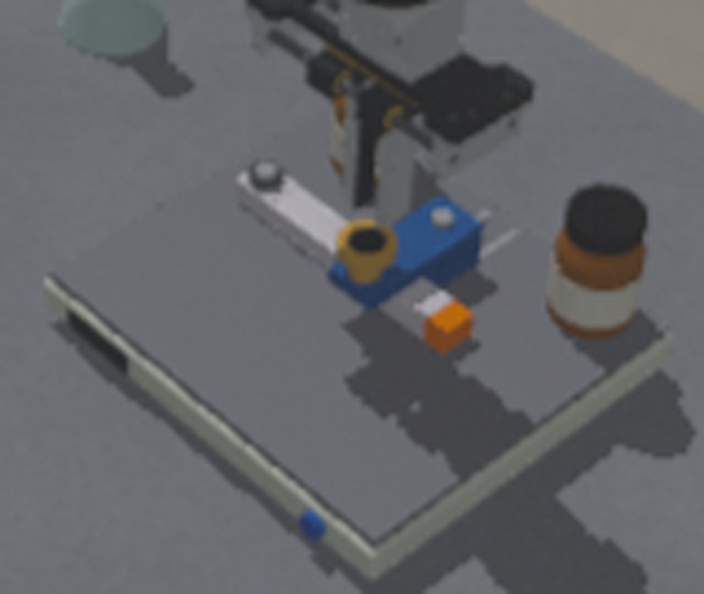

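View pics/w5.png

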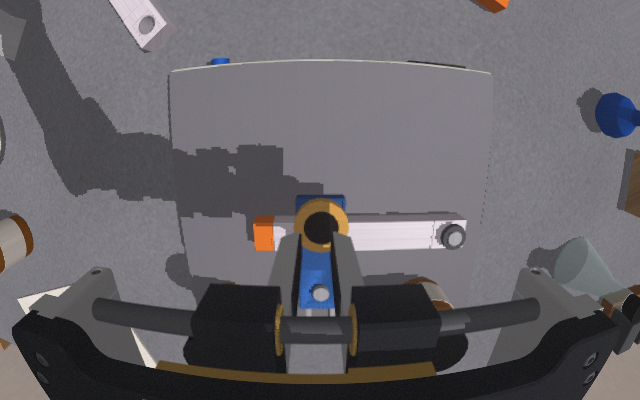

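The fingers straddle the bush (ring at 322,226, finger tips at 318,237). Descend to z 118, then press slowly.

```bash
python3 -m creep '[{"grip":18,"dx":-1,"dy":8,"dz":1.5,"wx":0,"wy":0,"wz":0},{"grip":18,"dx":-1,"dy":15,"dz":1.5,"wx":0,"wy":0,"wz":0},{"grip":18,"dx":-1,"dy":20,"dz":1.5,"wx":0,"wy":0,"wz":0},{"grip":18,"dx":-1,"dy":22,"dz":1.5,"wx":0,"wy":0,"wz":0},{"grip":18,"dx":-1,"dy":24,"dz":1.5,"wx":0,"wy":0,"wz":0},{"grip":18,"dx":-1,"dy":26,"dz":1.5,"wx":0,"wy":0,"wz":0}]'; python3 -c "
from h import *
st()"
```

```text
time_s: 13.35
tcp_pos: [0.5694, 0.0617, 0.1145]
eef_rot: [0.707, -0.707, -0.0, 0.0]
wrist_force: [-0.1, -0.0, -0.3]
grip_width: 0.0181
t 13.35 tcp [569.4  61.7 114.5] F [-0.1 -0.  -0.3] T [ 0.05  0.02 -0.  ] grip 18.1 jawyaw 90.0 down [ 0.  0. -1.]
```

```bash
python3 -m creep '[{"grip":18,"dx":0,"dy":1,"dz":0,"wx":0,"wy":0,"wz":0},{"grip":18,"dx":0,"dy":2,"dz":0,"wx":0,"wy":0,"wz":0},{"grip":18,"dx":0,"dy":3,"dz":0,"wx":0,"wy":0,"wz":0}]'; python3 -c "
from h import *
st()"
```

```text
time_s: 13.72
tcp_pos: [0.5694, 0.0618, 0.1123]
eef_rot: [0.707, -0.707, -0.0, 0.0]
wrist_force: [-0.5, -0.1, 6.2]
grip_width: 0.0181
t 13.72 tcp [569.4  61.8 112.3] F [-0.5 -0.1  6.2] T [-0.04  0.45  0.  ] grip 18.1 jawyaw 90.0 down [ 0.001  0.    -1.   ]
```

```bash
python3 -m creep '[{"grip":18,"dx":0,"dy":1,"dz":0,"wx":0,"wy":0,"wz":0},{"grip":18,"dx":0,"dy":2,"dz":0,"wx":0,"wy":0,"wz":0},{"grip":18,"dx":0,"dy":3,"dz":0,"wx":0,"wy":0,"wz":0},{"grip":18,"dx":0,"dy":4,"dz":0,"wx":0,"wy":0,"wz":0},{"grip":18,"dx":0,"dy":5,"dz":0,"wx":0,"wy":0,"wz":0}]'; python3 -c "
from h import *
st()"
```

```text
time_s: 14.35
tcp_pos: [0.5695, 0.0618, 0.1073]
eef_rot: [0.707, -0.707, -0.0, 0.0]
wrist_force: [-1.2, -0.1, 6.0]
grip_width: 0.018
t 14.35 tcp [569.5  61.8 107.3] F [-1.2 -0.1  6. ] T [-0.02  0.33  0.01] grip 18.0 jawyaw 90.0 down [ 0.001  0.    -1.   ]
```

```bash
python3 -m creep '[{"grip":18,"dx":0,"dy":1,"dz":0,"wx":0,"wy":0,"wz":0},{"grip":18,"dx":0,"dy":2,"dz":0,"wx":0,"wy":0,"wz":0},{"grip":18,"dx":0,"dy":3,"dz":0,"wx":0,"wy":0,"wz":0}]'; python3 -c "
from h import *
st()"
```

```text
time_s: 14.72
tcp_pos: [0.5694, 0.0618, 0.1043]
eef_rot: [0.707, -0.707, -0.0, 0.0]
wrist_force: [-1.1, -0.1, 6.3]
grip_width: 0.0179
t 14.72 tcp [569.4  61.8 104.3] F [-1.1 -0.1  6.3] T [-0.01  0.39  0.02] grip 17.9 jawyaw 90.0 down [ 0.001  0.    -1.   ]
```

```bash
python3 -m creep '[{"grip":18,"dx":0,"dy":1,"dz":0,"wx":0,"wy":0,"wz":0},{"grip":18,"dx":0,"dy":2,"dz":0,"wx":0,"wy":0,"wz":0},{"grip":18,"dx":0,"dy":3,"dz":0,"wx":0,"wy":0,"wz":0}]'; python3 -c "
from h import *
st()"
```

```text
time_s: 15.1
tcp_pos: [0.5695, 0.0618, 0.1013]
eef_rot: [0.707, -0.707, -0.0, 0.0]
wrist_force: [-0.4, -0.2, 6.8]
grip_width: 0.018
t 15.1 tcp [569.5  61.8 101.3] F [-0.4 -0.2  6.8] T [-0.03  0.4   0.05] grip 18.0 jawyaw 90.0 down [ 0.001  0.    -1.   ]
```

```bash
python3 -m creep '[{"grip":18,"dx":0,"dy":1,"dz":0,"wx":0,"wy":0,"wz":0},{"grip":18,"dx":0,"dy":2,"dz":0,"wx":0,"wy":0,"wz":0},{"grip":18,"dx":0,"dy":3,"dz":0,"wx":0,"wy":0,"wz":0}]'; python3 -c "
from h import *
st()"
```

```text
time_s: 15.48
tcp_pos: [0.5694, 0.0618, 0.0983]
eef_rot: [0.707, -0.707, -0.0, 0.0]
wrist_force: [-0.7, -0.3, 6.4]
grip_width: 0.0179
t 15.47 tcp [569.4  61.8  98.3] F [-0.7 -0.3  6.4] T [-0.02  0.42  0.04] grip 17.9 jawyaw 90.0 down [ 0.001  0.    -1.   ]
```

```bash
python3 -m creep '[{"grip":18,"dx":0,"dy":1,"dz":0,"wx":0,"wy":0,"wz":0},{"grip":18,"dx":0,"dy":1,"dz":0,"wx":0,"wy":0,"wz":0}]'; python3 -c "
from h import *
st()"
```

```text
time_s: 15.72
tcp_pos: [0.5695, 0.0618, 0.0972]
eef_rot: [0.707, -0.707, -0.0, 0.0]
wrist_force: [-2.8, -0.2, 5.0]
grip_width: 0.0181
t 15.72 tcp [569.5  61.8  97.2] F [-2.8 -0.2  5. ] T [ 0.    0.3  -0.03] grip 18.1 jawyaw 90.0 down [ 0.001  0.    -1.   ]
```

Nearly home (expected stop near z 96). Half-millimetre steps now.

```bash
python3 -m creep '[{"grip":18,"dx":0,"dy":0.5,"dz":0,"wx":0,"wy":0,"wz":0},{"grip":18,"dx":0,"dy":1,"dz":0,"wx":0,"wy":0,"wz":0}]'; python3 -c "
from h import *
st()"
```

```text
time_s: 15.98
tcp_pos: [0.5694, 0.0618, 0.0963]
eef_rot: [0.707, -0.707, -0.0, 0.0]
wrist_force: [-1.3, -1.2, 7.7]
grip_width: 0.018
t 15.97 tcp [569.4  61.8  96.3] F [-1.3 -1.2  7.7] T [-0.06  0.41 -0.03] grip 18.0 jawyaw 90.0 down [ 0.001  0.    -1.   ]
```

```bash
python3 -m creep '[{"grip":18,"dx":0,"dy":0.5,"dz":0,"wx":0,"wy":0,"wz":0},{"grip":18,"dx":0,"dy":0.5,"dz":0,"wx":0,"wy":0,"wz":0}]'; python3 -c "
from h import *
st()"
```

```text
time_s: 16.23
tcp_pos: [0.5695, 0.0618, 0.0963]
eef_rot: [0.707, -0.707, -0.0, -0.0]
wrist_force: [-2.5, 0.1, 9.1]
grip_width: 0.0178
t 16.23 tcp [569.5  61.8  96.3] F [-2.5  0.1  9.1] T [-0.05  0.64  0.04] grip 17.8 jawyaw 90.0 down [ 0.001  0.    -1.   ]
```

```bash
python3 -m creep '[{"grip":18,"dx":0,"dy":0.5,"dz":0,"wx":0,"wy":0,"wz":0},{"grip":18,"dx":0,"dy":0.5,"dz":0,"wx":0,"wy":0,"wz":0}]'; python3 -c "
from h import *
st()"
```

```text
time_s: 16.48
tcp_pos: [0.5695, 0.0618, 0.0962]
eef_rot: [0.707, -0.707, -0.001, -0.0]
wrist_force: [-2.8, -0.5, 13.2]
grip_width: 0.0177
t 16.48 tcp [569.5  61.8  96.2] F [-2.8 -0.5 13.2] T [-0.07  0.82  0.03] grip 17.7 jawyaw 90.0 down [ 0.001  0.    -1.   ]
```

```bash
python3 -m creep '[{"grip":18,"dx":0,"dy":0.5,"dz":0,"wx":0,"wy":0,"wz":0},{"grip":18,"dx":0,"dy":1,"dz":0,"wx":0,"wy":0,"wz":0},{"grip":18,"dx":0,"dy":1,"dz":0,"wx":0,"wy":0,"wz":0}]'; python3 -c "
from h import *
st()"
```

```text
time_s: 16.85
tcp_pos: [0.5695, 0.0618, 0.0961]
eef_rot: [0.707, -0.707, -0.001, -0.0]
wrist_force: [-5.3, -0.7, 19.8]
grip_width: 0.0182
t 16.85 tcp [569.5  61.8  96.1] F [-5.3 -0.7 19.8] T [-0.14  1.28 -0.  ] grip 18.2 jawyaw 90.0 down [ 0.001  0.    -1.   ]
```

```bash
python3 -m creep '[{"grip":18,"dx":0,"dy":0.5,"dz":0,"wx":0,"wy":0,"wz":0},{"grip":18,"dx":0,"dy":0.5,"dz":0,"wx":0,"wy":0,"wz":0}]'; python3 -c "
from h import *
st()"
```

```text
time_s: 17.1
tcp_pos: [0.5696, 0.0618, 0.096]
eef_rot: [0.707, -0.707, -0.001, -0.0]
wrist_force: [-6.4, -1.3, 23.4]
grip_width: 0.018
t 17.1 tcp [569.6  61.8  96. ] F [-6.4 -1.3 23.4] T [-0.18  1.56 -0.03] grip 18.0 jawyaw 90.0 down [ 0.001  0.    -1.   ]
```

Home against the shoulder at z 96.0 (51 mm above the deck), 23 N. Lift off and look.

```bash
python3 -m creep '[{"grip":18,"dx":0,"dy":-2,"dz":0,"wx":0,"wy":0,"wz":0},{"grip":18,"dx":0,"dy":-6,"dz":0,"wx":0,"wy":0,"wz":0},{"grip":18,"dx":0,"dy":-20,"dz":0,"wx":0,"wy":0,"wz":0},{"grip":18,"dx":0,"dy":-60,"dz":0,"wx":0,"wy":0,"wz":0},{"grip":18,"dx":0,"dy":-100,"dz":-30,"wx":0,"wy":0,"wz":0},{"grip":18,"dx":15,"dy":-115,"dz":-80,"wx":0,"wy":0,"wz":0},{"grip":18,"dx":35,"dy":-115,"dz":-130,"wx":0,"wy":0,"wz":0},{"grip":18,"dx":37,"dy":-115,"dz":-148,"wx":0,"wy":0,"wz":0}]'; python3 -m creep '[{"grip":18,"dx":0,"dy":0,"dz":0,"wx":0,"wy":0,"wz":0},{"grip":18,"dx":0,"dy":0,"dz":0,"wx":0,"wy":0,"wz":0}]'; python3 -c "
from h import *
st()
np.save('pics/w6V.npy',K('wrist')[3])
im,d=eyes.read_camera('wrist'); cv2.imwrite('pics/w6f.png',im); cv2.imwrite('pics/w6.png',cv2.resize(im[100:300,350:600],(750,600)))
im,d=eyes.read_camera('side'); cv2.imwrite('pics/s6f.png',im); cv2.imwrite('pics/s6.png',cv2.resize(im[130:265,270:430],(704,594),interpolation=cv2.INTER_CUBIC))
"
```

```text
time_s: 18.1
tcp_pos: [0.6072, -0.0907, 0.2087]
eef_rot: [-0.706, 0.708, -0.001, 0.002]
wrist_force: [-0.2, -0.4, -0.1]
grip_width: 0.0182
time_s: 18.35
tcp_pos: [0.606, -0.0836, 0.2079]
eef_rot: [0.708, -0.706, -0.001, 0.001]
wrist_force: [-0.9, 0.1, -0.2]
grip_width: 0.0178
t 18.35 tcp [606.  -83.6 207.9] F [-0.9  0.1 -0.2] T [ 0.03  0.03 -0.  ] grip 17.8 jawyaw 90.2 down [-0.001  0.002 -1.   ]
```

View pics/w6.png

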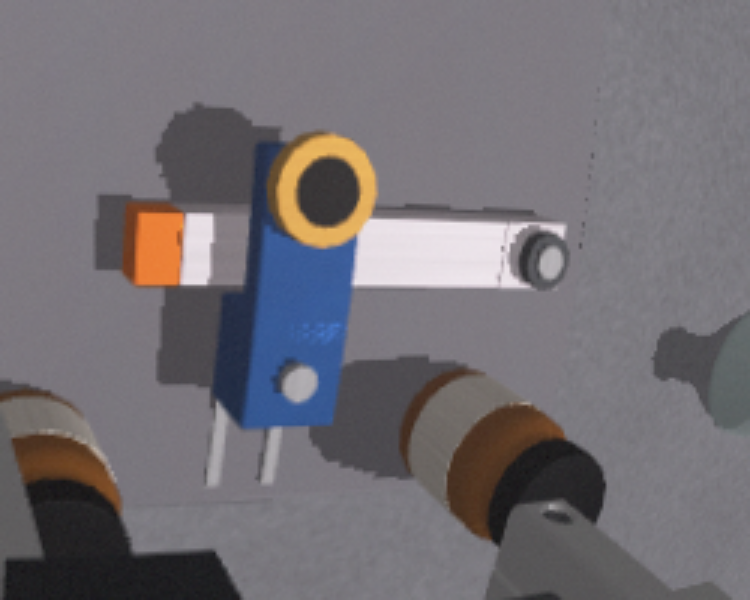

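View pics/s6.png

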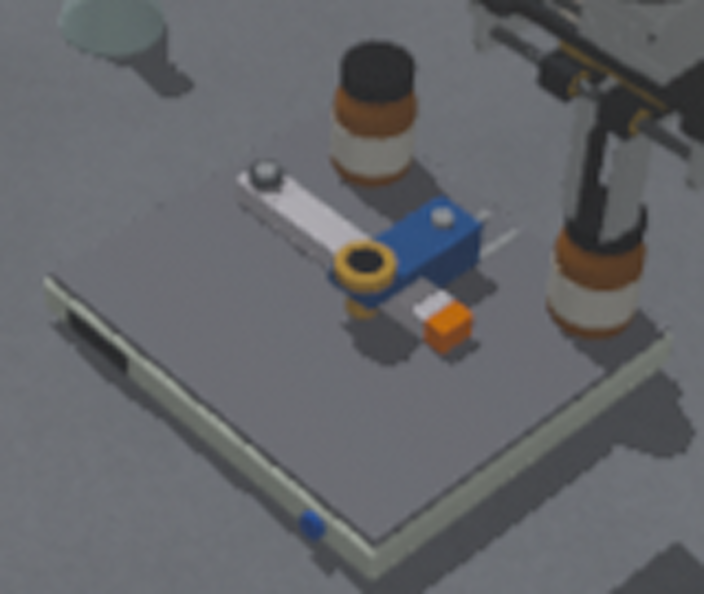

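The bush head now sits on the bridge, and its shank shows below the bridge on the robot's side of the bar at (362,308). The bar and both jars are unchanged. One numeric check of the bush height, then hand in.

Run:
```python
from h import *
f,cx,cy,_=K("wrist"); prm=(f,cx,cy,np.load("pics/w6V.npy"))
P,e=tri(("wrist",350+328/3,100+190/3,prm),("side",270+364/4.4,130+261/4.4)); print("bush top",(P*1000).round(1),round(e*1000,1))
st(); print(arm.hand_in())
```

```text
bush top [569.2  62.   95.5] 1.8
t 18.45 tcp [606.1 -83.7 208. ] F [-0.6  0.2 -0.3] T [ 0.03 -0.01  0.  ] grip 18.1 jawyaw 90.2 down [-0.     0.001 -1.   ]
the job is handed in; nothing more can be done
None
```

The job is done and handed in at 18.5 s. The bar bears on the stop, the brass bush is fully home, and both jars are standing where they were.

- **Bar:** I swung the smallest bar, the one on the deck, with closed fingers until it stalled on the stop at TCP x = 574 mm. I loaded it to about 14 N at the finger, an estimated 17 to 19 N at the stop.
- **Stop position:** The contact puts the stop face at about x = 610 mm. The bush position seen by the cameras puts it at about 611 mm, so they agree.
- **Bush:** It went down at 6 to 7 N, then the force rose steeply. I stopped at 23 N vertical with the finger tips at z = 96.0 mm. The text's home height for the bush top is also 96 mm. Two camera views afterwards gave 95.5 mm.
- **Last pictures:** The shank shows below the bridge on the robot's side of the bar. The bar has not moved, and the robot was clear at z = 208 mm.

**Minor disagreements:**
- Earlier sightings of the raised bush top from the top and side cameras came out 3 to 5 mm low.
- The deck's near edge measured 314 mm instead of 320 mm.
- While I was loading the bar, a vertical force of up to 9 N appeared. I put it down to friction from the tool tilting slightly against the bar, and reduced it to 7 N by raising the target.

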